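Zero a spring probe, then hold it square on a marked spot

TASK

Take the spring probe out of its holder and zero it: hold it upright and press its tip on the middle of the bare steel reference disc, its plunger about half in, for about a second. Then lift it off and press it lightly on the spot marked with a ring on the tilted flange (not the cross or the bar), square to the sloping face, tip well inside the ring, again with the plunger about half in. Finish while still holding it pressed there, and do not shift the table or disturb the other things on the bench.

Things in the scene. Friction and masses are not known exactly. Their poses are not given: they have to be found in the camera images.
- probe: spring probe, 122 mm long, 0.1-0.18 kg. Origin: centre of the nose's lower end; z up its axis. Along z (mm): steel nose 14 dia 0-34, collar 27 dia 34-40, aluminium grip 22 x 22 square 40-96 (flats face x and y), black cap 20 dia to 110. The plunger stands 12 mm out of the nose. Starts upright in the holder, hung by its collar, origin 21 mm over the bench, nose and plunger in the hole.
- plunger (a joint): how far the probe's sprung plunger is pushed in: 0 free (12 mm stands out), 0.010 m at its hard stop (2 mm stands out). The spring pushes back with 1.4 N at 0 and 5.9 N at 0.010. A dark line round the plunger, 7 mm above its tip, reaches the nose when it is half in (0.005).
- plunger_tip (a point): the round tip of the plunger (3.5 mm radius), on the probe's axis, 12 mm below the probe's origin while the plunger is free
- holder: light wooden block, 56 x 100 mm, 55 mm high, on a 76 x 116 mm foot, fixed to the bench; origin at the centre of its underside, z up. The probe stands in its 17 mm through hole at x 0, y -22 mm; the smaller hole at y +26 mm is empty.
- ref_disc: bare steel reference disc lying flat, 50 mm in diameter on a 60 mm foot rim, 20 mm high, fixed to the bench; origin at the centre of its underside
- rotary_table: grey tilting rotary table, fixed: foot 126 x 158 x 14 mm, cheeks 88 mm high at y +-73 mm; origin at the centre of its underside. Tilt axis along its y, 66 mm up. Carries an aluminium flange 120 mm in diameter, flat top 12 mm above that axis when level, leaning 0.2 to 0.5 rad towards the table's -x. Tilt and turn are clamped by friction; light pushes do not move them.
- ring_mark (a point): the spot to probe: centre of the dark ring (16 mm clear inside) on the flange's top face, 34 mm from the flange's centre; z points out of the face, square to it. A cross and a straight bar of like size lie 120 degrees to either side; the flange may be turned to any angle.
- vee_block: steel V-block 40 x 48 x 36 mm, loose, not part of the job; origin at the centre of its underside
- bush: turned steel bush 24 mm in diameter, 30 mm high, loose, not part of the job; origin at the centre of its underside
- torch_b: torch 36 x 113 x 36 mm lying on the bench, loose, not part of the job; origin under its centre
There are look-alikes about, which are no part of the job. Several things have the shape of the ref_disc; the one meant has the colours described above.

How it is judged:
On the way, in this order (a step that is already met when the one before it is completed fails the run):
1. the probe is drawn out of the holder by the gripper (contact force between the fingers and probe above 1 N and z of plunger_tip in the frame of holder above 0.057 m), for 0.1 s.
2. the probe is pressed upright (within 0.15 rad) on the reference disc, within 15 mm of its middle, plunger 2 to 8 mm in (contact force between the fingers and probe above 1 N and horizontal distance between plunger_tip and ref_disc below 0.015 m and angle between probe's own z axis and vertical below 0.15 rad and contact force between probe and ref_disc above 0.5 N and value of joint plunger between 0.002 and 0.008 m), for 0.4 s.
3. the probe is lifted off the disc (contact force between the fingers and probe above 1 N and z of plunger_tip in the frame of ref_disc above 0.03 m and value of joint plunger below 0.001 m), for 0.1 s.
At the end, for the whole second after the job is handed in: The gripper holds the probe at rest, tip on the flange within 8 mm of the ring's centre, within 0.15 rad of square to the face, plunger 2 to 8 mm in, force 0.8 to 9 N; fingers off the table; ring shifted under 6 mm; V-block, bush and torch within 30 mm of where they were (contact force between the fingers and probe above 1 N and distance between plunger_tip and ring_mark below 0.008 m and angle between the z axis of probe and the z axis of ring_mark, either way round below 0.15 rad and contact force between probe and rotary_table between 0.8 and 9 N and value of joint plunger between 0.002 and 0.008 m and linear speed of probe below 0.01 m/s and contact force between probe and holder below 0.1 N and contact force between probe and ref_disc below 0.1 N and contact force between the fingers and rotary_table below 0.1 N and distance of ring_mark from where it was at the start of the episode below 0.006 m and distance of each of vee_block, bush, torch_b from where it was at the start of the episode below 0.03 m); the arm keeps its last pose, push and grip.
It fails at once if the probe is rammed on the table or the disc (over 20 N) (contact force between probe and rotary_table above 20 N or contact force between probe and ref_disc above 20 N).
It fails at once if the table is shifted: the ring moves by more than 6 mm (distance of ring_mark from where it was at the start of the episode above 0.006 m).
It fails at once if V-block, bush or torch is moved by more than 30 mm (distance of any of vee_block, bush, torch_b from where it was at the start of the episode above 0.03 m).
It also fails if it takes over 45 s, if anything falls off the work surface, if the arm or the gripper's body presses on something with over 40 N, if the wrist force passes 120 N, or if a joint passes its speed limit or range.

ROBOT

A 6-joint arm with a two-finger parallel gripper is mounted at the origin on a cart in front of the work surface, level with it; the furniture and walls round the work are solid. World frame = base frame: x ahead of the robot, y to its left, z up, the work surface at z = 0. Lengths are in m, angles in rad, forces in N, time in s.
With the tool pointing down it reaches from about 0.25 to 0.775 m from the base axis. Payload 4 kg.
Tool frame: the origin (TCP) lies midway between the tips of the shut fingers; the grasp point (between the pads) lies grip_point_offset behind it (grip_point_offset is the distance from the TCP to the grasp point, in m); z points along the fingers, y is the line along which they close (so a half turn about z gives the same grasp; the last joint's range is limited). The gripper opens to 94 mm and grips with 3 to 60 N. Pads are 16 mm wide; open, the fingers measure 119 mm over their backs; the gripper's body (75 mm by 177 mm) begins 78 mm behind the grasp point.
Start: joints at [1.154, 0.087, 1.371, -0, 1.684, -0.103], TCP at [0.17, 0.523, 0.206] pointing down, gripper open.
Joint ranges: [-3.1, 3.1], [-0.76, 2.03], [0.27, 2.55], [-1.08, 4.22], [0.17, 2.65], [-2.57, 2.57]. Speed limits (rad/s): [2.79, 2.79, 3.14, 3.14, 3.14, 3.14].

INTERFACE

Orientations are given as [roll, pitch, yaw] about the fixed x, y, z axes, in that order (R = Rz(yaw) Ry(pitch) Rx(roll)).
In Python, from bench import * gives the robot as it stands. The module is installed in compiled form; this text tells all that it offers.
- The arm moves only by the tool apply_moves, never from a script. Its argument "commands" is a list of rows, each a list of 7 numbers: the turn, a rotation vector about the world's x, y, z in rad, then the shift along the world's x, y, z in m, then the opening in per cent of the stroke, from 0 (shut) to 100 (fully open). In form: [[ax, ay, az, x, y, z, jaw], ...]. A call has exactly 5 rows; each row is the pose to reach, as a shift and turn from the pose commanded when the call began; what a row does not reach only later rows make up. A row lasts 1/10 s, in which the tool goes at most 50 mm and 8.59 degrees, less where a joint would pass 70% of its speed; a pose out of reach is approached as far as the arm can. A call with a gripper value outside its range is refused whole. The fingers move at their own pace and stop on an object; the grip force is fixed at half the most. Time passes only in rows, so rows that repeat a pose let the fingers close, or fill a call up. It gives the time, the measured TCP pose, the force, the opening and the grip force at its end, in the units of the state.
- get_obs(): the state, without advancing time (a new reading comes with each control period).
- snapshot(name): name is "side" or "top" or "wrist"; returns a dict with "pixels" (420x560x3 uint8, red, green, blue), "vertical_fov" (degrees; the focal length in pixels is half the picture's height over the tangent of half this angle, whatever the lens; pixels are square), "cx", "cy" (the principal point, pixels), "rvec" (rotation vector, rad) and "tvec" (3), from world to camera coordinates, as OpenCV has them. Camera axes: x right, y down, z forward; pixel columns grow to the right and rows downward; lengths in m; the calibration is good to about 2 mm. A picture is of the moment at which its call begins. There is no depth.
- close_job(): hands the job in; it is judged then, once.
Trained networks look in the newest picture that a camera, given by its name, has taken for a name from the list of things; names that differ only in an ending like _2 or _b are one class to them, and where a whole thing is asked for, a point or a joint stands for the part that bears it (a point fixed in the world has none). Each returns a list of dicts, best first, with "score" (0 to 1); they miss things now and then, are a little off and sometimes report something else, mostly with a low value. They report only what shows in the picture. A call takes as long as a camera call. They do not tell look-alikes from the thing itself.
- masks_of(camera, query): "mask" (420x560 bool, what is visible of it) and "extent" ([left, top, right, bottom] in pixels, round what is visible of it).
- place_of(camera, query): "pixel" ([column, row] in pixels: a listed point, or the origin of a listed thing).
The state is a dict: "time": time; "joint_positions": joint angles; "qvel": joint speeds; "joint_torque": joint torques, N m; "tool_pos": TCP position; "ee_rot": TCP orientation; "wrist_force": force on the tool from outside, world axes, zero at the start; "wrist_torque": the same for the moment, N m; "width": finger opening in m; "finger_force": force on a finger pad.
Only numpy, scipy, OpenCV 4.12 (cv2) and the standard library are available. Lean on these libraries where they do the work, as an engineer would, in place of code of your own. Each camera call takes 0.05 s, during which the arm holds its last target. There are 200 camera calls.

## Working session

There is one attempt and no reset: what is moved stays moved. The work goes in short steps, Python scripts to look and compute and a tool call to move; the robot and the scene stay as the last step left them, time stands still between calls to the robot, and variables do not carry over. Pictures are saved under pics/ and viewed, at most 10 in all, crops included, and the job is handed in when it is done.

Besides the shell and the picture viewer there is one more tool, called after ">>>" as name([rows], argument=value, ...), one row to a line, values as JSON. apply_moves: Moves the arm, as the interface text tells. Its arguments: {"type":"object","properties":{"commands":{"type":"array"}},"required":["commands"]}

```bash
mkdir -p pics; cat > h.py <<'E'
from bench import *
import numpy as np, cv2, json
from scipy.spatial.transform import Rotation as R
def snap(n,save=None):
    s=snapshot(n)
    if save: cv2.imwrite('pics/'+save,s['pixels'][:,:,::-1])
    return s
def cam(s):
    f=210/np.tan(np.radians(s['vertical_fov'])/2)
    K=np.array([[f,0,s['cx']],[0,f,s['cy']],[0,0,1]])
    Rm=cv2.Rodrigues(np.array(s['rvec'],float))[0]; t=np.array(s['tvec'],float).reshape(3)
    return K,Rm,t
def ray(s,p):
    K,Rm,t=cam(s)
    d=Rm.T@np.linalg.solve(K,[p[0],p[1],1]); return -Rm.T@t,d/np.linalg.norm(d)
def onz(s,p,z):
    o,d=ray(s,p); return o+d*(z-o[2])/d[2]
def proj(s,X):
    K,Rm,t=cam(s); c=(np.atleast_2d(X)@Rm.T+t)@K.T
    return c[:,:2]/c[:,2:]
def tri(obs):
    A=0;b=0
    for s,p in obs:
        o,d=ray(s,p);M=np.eye(3)-np.outer(d,d);A=A+M;b=b+M@o
    return np.linalg.solve(A,b)
E
python3 - <<'E'
from h import *
np.set_printoptions(precision=4,suppress=True)
print(get_obs())
for n in ['side','top','wrist']:
    s=snap(n,n+'0.png'); print(n,s['vertical_fov'],s['cx'],s['cy'],'cam at',ray(s,(280,210)))
    for q in ['probe','holder','ref_disc','rotary_table','ring_mark','plunger_tip','vee_block','bush','torch_b']:
        print(q,[(np.round(r['pixel'],1).tolist(),round(r['score'],2),onz(s,r['pixel'],0).round(3).tolist()) for r in place_of(n,q)])
E
cd pics; python3 -c "
import cv2,numpy as np
a=[cv2.imread(n+'0.png') for n in('side','top')]
"
```

```text
{'time': 0.0, 'joint_positions': array([ 1.1539,  0.0879,  1.3722, -0.    ,  1.6836, -0.1031]), 'qvel': array([-0.0018, -0.0006, -0.0011, -0.0004,  0.0009, -0.001 ]), 'joint_torque': array([  0.0002, -34.0186, -30.2428,   0.0718,   0.0331,  -0.0002]), 'tool_pos': array([0.1696, 0.5226, 0.2043]), 'ee_rot': array([-3.1395, -0.0002,  2.8277]), 'wrist_force': array([ 0.2743,  0.0201, -0.0983]), 'wrist_torque': array([-0.0175, -0.0276,  0.0152]), 'finger_force': 0.0, 'width': 0.09419004137650253}
side 57.19500590176506 280.2156752231378 208.62479003103522 cam at (array([ 0.4811, -0.7423,  0.6758]), array([ 0.0345,  0.7755, -0.6305]))
probe [([263.9, 264.5], 0.89, [0.474, -0.115, 0.0])]
holder []
ref_disc [([302.3, 321.5], 0.97, [0.553, -0.274, 0.0]), ([366.3, 317.0], 0.85, [0.687, -0.266, 0.0]), ([251.7, 328.0], 0.79, [0.449, -0.288, 0.0]), ([390.9, 354.9], 0.68, [0.716, -0.352, 0.0]), ([283.9, 195.5], 0.6, [0.531, 0.156, 0.0])]
rotary_table [([282.9, 192.8], 0.64, [0.529, 0.169, 0.0]), ([268.3, 171.4], 0.22, [0.487, 0.283, 0.0])]
ring_mark [([267.5, 172.0], 0.57, [0.484, 0.28, 0.0])]
plu
[... 674 characters left out ...]
[206.3, 213.5], 0.84, [0.523, 0.15, -0.0])]
ring_mark [([193.9, 221.1], 0.73, [0.501, 0.185, 0.0]), ([204.0, 216.4], 0.3, [0.514, 0.157, 0.0]), ([291.4, 177.3], 0.21, [0.631, -0.095, 0.0])]
plunger_tip []
vee_block [([289.3, 177.2], 0.84, [0.631, -0.088, 0.0]), ([306.5, 229.2], 0.64, [0.479, -0.137, 0.0])]
bush [([323.4, 171.7], 0.63, [0.648, -0.188, 0.0])]
torch_b [([162.4, 277.4], 0.8, [0.34, 0.269, 0.0])]
wrist 58.957833203148354 278.5450922666064 199.36723427764744 cam at (array([0.0997, 0.5463, 0.3856]), array([ 0.2652, -0.0822, -0.9607]))
probe []
holder []
ref_disc []
rotary_table []
ring_mark []
plunger_tip []
vee_block []
bush []
torch_b [([120.4, 366.9], 0.98, [0.335, 0.268, 0.0])]
```

View pics/side0.png

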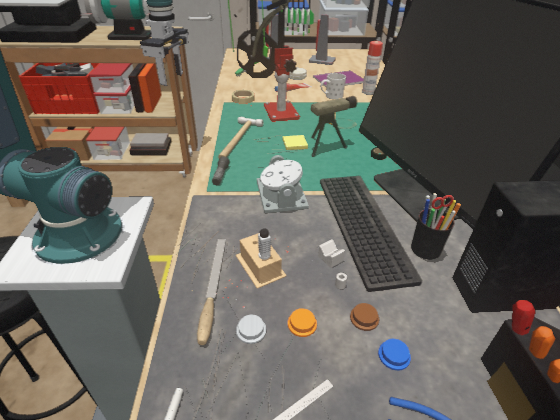

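View pics/top0.png

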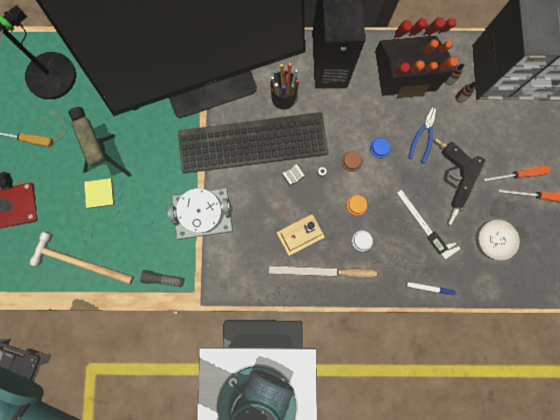

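Side view: the discs are steel/grey (251,328), orange (302,321), brown (366,317) and blue (395,354). In the top view the steel one is at (363,241). Only the grey one fits "bare steel". The holder with the probe is at (262,258) side, and the table with its flange at (282,185) side and (200,210) top. I'll confirm these in enlarged crops.

```bash
python3 - <<'E'
import cv2,numpy as np
a=cv2.imread('pics/side0.png');b=cv2.imread('pics/top0.png')
def c(i,x,y,w,h,W,H): return cv2.resize(i[y:y+h,x:x+w],(W,H),interpolation=cv2.INTER_CUBIC)
r1=np.hstack([c(b,165,177,75,70,321,300),c(a,250,150,65,65,300,300),c(a,232,220,60,70,179,300)[:, :179]])
r2=np.hstack([c(b,270,205,60,60,300,300),c(b,335,130,65,130,150,300),c(a,230,300,190,75,350,300)])
cv2.imwrite('pics/crop1.png',np.vstack([r1,r2]))
E
```

```text
(no output)
```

View pics/crop1.png

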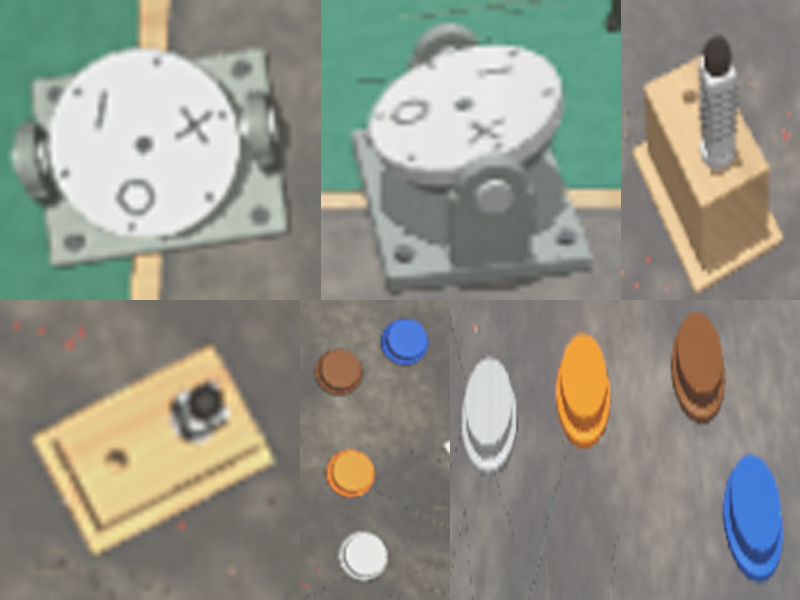

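>>> apply_moves([
  [0,0,0,0.03,-0.035,0.03,100],
  [0,0,0,0.06,-0.07,0.06,100],
  [0,0,0,0.09,-0.105,0.06,100],
  [0,0,0,0.12,-0.14,0.06,100],
  [0,0,0,0.15,-0.175,0.06,100],
])

```text
time: 2.0
tool_pos: [0.3209, 0.3467, 0.2663]
ee_rot: [3.14, 0.001, 2.828]
wrist_force: [0.1, -0.2, -0.7]
width: 0.0939
finger_force: 0.0
```

>>> apply_moves([
  [0,0,0,0.03,-0.035,0,100],
  [0,0,0,0.06,-0.07,0,100],
  [0,0,0,0.09,-0.105,0,100],
  [0,0,0,0.12,-0.14,0,100],
  [0,0,0,0.15,-0.175,0,100],
])

```text
time: 2.5
tool_pos: [0.4707, 0.1715, 0.2658]
ee_rot: [3.141, 0.001, 2.828]
wrist_force: [0.1, 0.6, -0.4]
width: 0.0938
finger_force: 0.0
```

```bash
python3 - <<'E'
from h import *
np.set_printoptions(precision=4,suppress=True)
import bench
print([n for n in dir(bench) if n[0]!='_']); print(getattr(bench,'grip_point_offset',None))
o=get_obs();print(o['tool_pos'],o['ee_rot'],o['qvel'])
s=snap('wrist','w1.png')
import pickle;pickle.dump(s,open('w1.pkl','wb'))
for q in ['rotary_table','ring_mark','probe','holder']:
    print(q,[(np.round(r['pixel'],1).tolist(),round(r['score'],2)) for r in place_of('wrist',q)])
E
```

```text
['IKError', 'close_job', 'get_obs', 'grip_point_offset', 'masks_of', 'place_of', 'snapshot']
0.0188
[0.4707 0.1715 0.2658] [3.1409 0.0006 2.8277] [-0.8514  0.3317 -0.3128  0.0034 -0.0168 -0.8457]
rotary_table [([283.6, 208.4], 0.83)]
ring_mark [([279.2, 194.2], 0.67)]
probe [([39.8, 243.5], 0.63)]
holder [([58.6, 230.2], 0.9), ([39.7, 248.0], 0.67)]
```

View pics/w1.png

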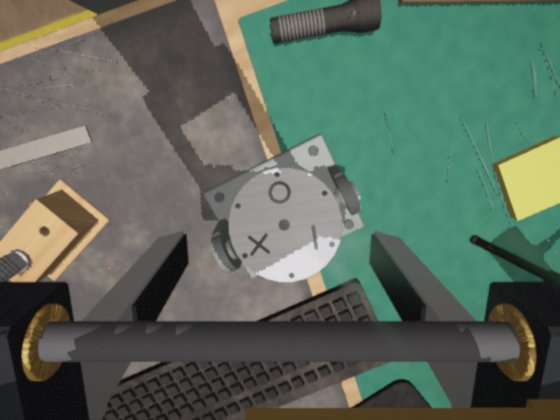

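w1 shows the ring at (279,192), the flange centre at (284,225), the cross at (259,243), the bar at (314,238), and the holder at left (45,230). I'll take a second viewpoint on the way to the holder.

>>> apply_moves([
  [0,0,0,0,-0.04,0,100],
  [0,0,0,0,-0.08,0,100],
  [0,0,0,0,-0.12,0,100],
  [0,0,0,0,-0.15,0,100],
  [0,0,0,0,-0.15,0,100],
])

```text
time: 3.25
tool_pos: [0.4692, 0.0221, 0.2659]
ee_rot: [-3.141, 0.001, 2.826]
wrist_force: [0.2, 0.7, -0.8]
width: 0.0945
finger_force: 0.0
```

```bash
python3 - <<'E'
from h import *
import pickle
np.set_printoptions(precision=4,suppress=True)
o=get_obs();print(o['tool_pos'],o['ee_rot'],o['qvel'])
s=snap('wrist','w2.png'); pickle.dump(s,open('w2.pkl','wb'))
for q in ['rotary_table','ring_mark','probe','holder','ref_disc']:
    print(q,[(np.round(r['pixel'],1).tolist(),round(r['score'],2)) for r in place_of('wrist',q)])
E
```

```text
[0.4692 0.0221 0.2659] [-3.1411  0.0008  2.8259] [ 0.0576  0.0047 -0.0031  0.0491  0.0035  0.0404]
rotary_table [([401.1, 168.7], 0.87)]
ring_mark [([419.6, 148.6], 0.71)]
probe [([152.4, 211.6], 0.59)]
holder [([170.7, 197.6], 0.89)]
ref_disc [([34.2, 226.7], 0.87), ([126.0, 372.2], 0.83), ([80.2, 290.8], 0.67)]
```

View pics/w2.png

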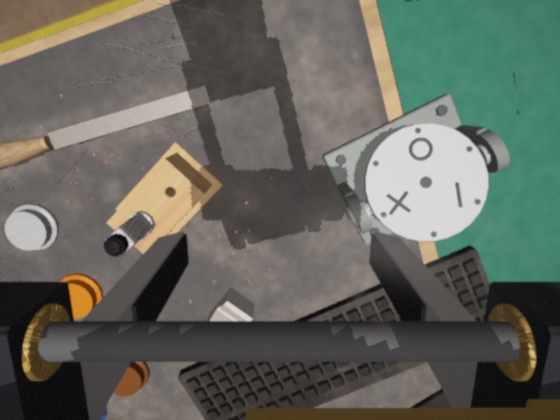

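w2 shows the ring at (420,149), the flange centre at (426,182), the cross at (398,202), the bar at (459,195), the probe cap at (114,243), the empty hole at (171,191) and the steel disc at (34,227). Next I'll fit the models.

```bash
cat > fit.py <<'E'
from h import *
import pickle
from scipy.optimize import least_squares
np.set_printoptions(precision=4,suppress=True)
V={'w1':pickle.load(open('w1.pkl','rb')),'w2':pickle.load(open('w2.pkl','rb')),'side':snap('side'),'top':snap('top')}
# table: params x,y,yaw,tilt,turn
def marks(p):
    x,y,yaw,tilt,turn=p[:5]; T=R.from_euler('z',yaw)*R.from_euler('y',-tilt); o=np.array([x,y,.066])
    P=lambda r,a:o+T.apply([r*np.cos(a),r*np.sin(a),.012])
    F=lambda a,b:np.array([x,y,.014])+R.from_euler('z',yaw).apply([a,b,0])
    sg=p[5] if len(p)>5 else 1
    return {'c':P(0,0),'ring':P(.034,turn),'cross':P(.034,turn+2.0944),'bar':P(.034,turn-2.0944),
     'mm':F(-.063,-.079),'mp':F(-.063,.079),'pm':F(.063,-.079),'pp':F(.063,.079)},T.apply([0,0,1])
ob={'w1':{'ring':(279.3,192),'c':(284,225),'cross':(259,243),'bar':(314,238),'mp':(321,137),'mm':(205,194)},
'w2':{'ring':(420.3,149),'c':(426,182.5),'cross':(398.5,202),'bar':(459,194.5),'mp':(449,95),'mm':(324,156)},
'top':{'ring':(196.5,223),'c':(198.4,210.6),'cross':(210.1,206.2),'bar':(188.8,202.7),'pp':(172.7,196.4),'pm':(226.9,188.2),'mm':(232.3,231.2),'mp':(177.1,238.9)},
'side':{'ring':(269.3,174.3),'c':(281,172.5),'cross':(286,178.2),'bar':(287.7,165.4)}}
def res(p):
    M=marks(p)[0]
    return np.concatenate([(proj(V[v],M[k])[0]-q) for v in ob for k,q in ob[v].items()])
best=min((least_squares(res,[.52,.15,.1,.35,t],loss='soft_l1') for t in np.arange(0,6.28,.8)),key=lambda r:r.cost)
J=np.linalg.inv(best.jac.T@best.jac)
print('table',best.x,'cost',best.cost,'sd',np.sqrt(np.diag(J)))
M,n=marks(best.x);print('ring',M['ring'],'n',n)
print(best.fun.reshape(-1,2).round(1).tolist())
# holder: x,y,yaw
oh={'w2':{'h':(171,191),'cap':(114,243)},'top':{'h':(293.4,236.6),'cap':(311.4,225)},'side':{'h':(255.2,242.6),'cap':(264.2,230.5)},'w1':{'h':(44,231)}}
def hp(p):
    z=R.from_euler('z',p[2]).apply; o=np.array([p[0],p[1],0])
    return {'h':o+z([0,.026,.055]),'cap':o+z([0,-.022,.131])}
rh=lambda p:np.concatenate([(proj(V[v],hp(p)[k])[0]-q) for v in oh for k,q in oh[v].items()])
b=least_squares(rh,[.47,-.13,.58],loss='soft_l1');print('holder',b.x,'probe',hp(b.x)['cap'],b.fun.reshape(-1,2).round(1).tolist())
print('disc',tri([(V['top'],(363,241.9)),(V['side'],(251.7,328)),(V['w2'],(34.2,226.7))]),[onz(V[v],q,0)[:2] for v,q in [('top',(363,241.9)),('side',(251.7,328)),('w2',(34.2,226.7))]])
E
python3 fit.py
```

```text
table [0.5229 0.1627 0.147  0.3361 2.8277] cost 15.723968754858468 sd [0.0006 0.0004 0.0086 0.0542 0.0165]
ring [0.4873 0.168  0.0667] n [-0.3263 -0.0483  0.944 ]
[[0.6, 0.5], [-0.0, -0.3], [-0.6, 1.3], [0.2, -0.4], [1.1, -2.7], [-2.9, -0.1], [-0.3, 0.3], [-0.9, -0.2], [-0.8, 0.7], [-0.7, 0.4], [1.9, -1.6], [-1.4, 0.4], [-0.5, -0.6], [-0.5, -0.3], [-0.4, -0.2], [-0.8, -0.4], [-1.4, -1.4], [-0.9, -0.9], [-0.7, -0.7], [-1.1, -0.5], [-0.6, -0.1], [-1.0, -0.4], [-1.4, -0.3], [-0.8, -0.8]]
holder [ 0.4627 -0.1175  0.4875] probe [ 0.473  -0.1369  0.131 ] [[-0.5, 0.4], [-1.1, 4.8], [-0.9, 0.2], [-1.1, -0.1], [-1.5, -0.9], [-1.2, -1.1], [0.8, -0.3]]
disc [ 0.446  -0.2934  0.0055] [array([ 0.443 , -0.2975]), array([ 0.4493, -0.2877]), array([ 0.4466, -0.2955])]
```

>>> apply_moves([
  [0,0,-0.15,0.001,-0.035,-0.01,100],
  [0,0,-0.3,0.002,-0.07,-0.02,100],
  [0,0,-0.45,0.003,-0.11,-0.03,100],
  [0,0,-0.6,0.004,-0.159,-0.05,100],
  [0,0,-0.75,0.004,-0.159,-0.05,100],
])

```text
time: 4.15
tool_pos: [0.4724, -0.1393, 0.2122]
ee_rot: [-3.137, -0.003, 2.067]
wrist_force: [-0.3, 0.2, -0.9]
width: 0.0943
finger_force: 0.0
```

```bash
python3 - <<'E'
from h import *
import pickle
np.set_printoptions(precision=4,suppress=True)
o=get_obs();print(o['tool_pos'],o['ee_rot'],o['qvel'])
s=snap('wrist','w3.png'); pickle.dump(s,open('w3.pkl','wb'))
for q in ['probe','holder','ref_disc']:
    print(q,[(np.round(r['pixel'],1).tolist(),round(r['score'],2)) for r in place_of('wrist',q)])
print('expected: cap, hole, small hole',proj(s,[[.473,-.137,.131],[.473,-.137,.055],[.4505,-.0945,.055]]))
E
```

```text
[ 0.4724 -0.1393  0.2122] [-3.137  -0.0026  2.0666] [ 0.0075 -0.0061 -0.0188  0.0607  0.0217  1.4779]
probe [([280.0, 179.5], 0.74)]
holder [([281.1, 153.9], 0.59)]
ref_disc [([378.2, 348.9], 0.95), ([196.8, 281.0], 0.85), ([369.1, 411.8], 0.69), ([285.7, 307.7], 0.59)]
expected: cap, hole, small hole [[282.314  205.5502]
 [281.8818 183.9586]
 [282.4248 131.3928]]
```

View pics/w3.png

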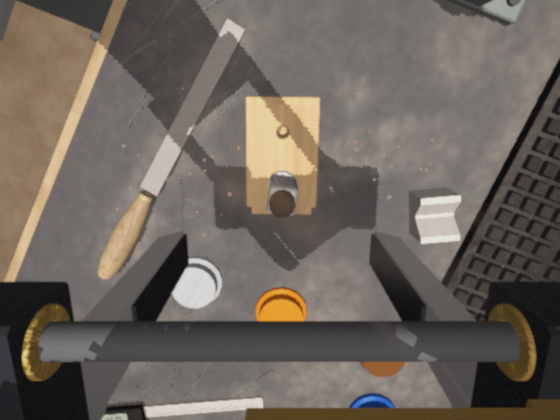

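The cap is at (282,204), as predicted, and the holder is square to the gripper. Descend and grip.

>>> apply_moves([
  [0,0,-0.01,0,0,-0.035,100],
  [0,0,-0.01,0,0.001,-0.07,100],
  [0,0,-0.01,0,0.001,-0.105,100],
  [0,0,-0.01,0,0.001,-0.138,100],
  [0,0,-0.01,0,0.001,-0.138,100],
])

```text
time: 4.85
tool_pos: [0.4707, -0.1321, 0.0732]
ee_rot: [-3.136, -0.007, 2.072]
wrist_force: [0.7, 0.8, -0.6]
width: 0.094
finger_force: 0.0
```

>>> apply_moves([
  [0,0,0,0,0,0,0],
  [0,0,0,0,0,0,0],
  [0,0,0,0,0,0,0],
  [0,0,0,0,0,0,0],
  [0,0,0,0,0,0,0],
])

```text
time: 5.35
tool_pos: [0.4744, -0.1351, 0.0786]
ee_rot: [3.14, 0.002, 2.068]
wrist_force: [-0.0, -0.4, -0.3]
width: 0.0574
finger_force: 0.0
```

>>> apply_moves([
  [0,0,0,0,0,0,0],
  [0,0,0,0,0,0,0],
  [0,0,0,0,0,0,0],
  [0,0,0,0,0,0,0],
  [0,0,0,0,0,0,0],
])

```text
time: 5.85
tool_pos: [0.4736, -0.135, 0.0774]
ee_rot: [-3.141, -0.0, 2.068]
wrist_force: [-0.6, -0.2, -0.1]
width: 0.0225
finger_force: 29.4
```

```bash
python3 - <<'E'
from h import *
for i in range(4):
    o=get_obs();print(o['tool_pos'],o['ee_rot'],o['wrist_force'],o['width'],o['finger_force']); s=snapshot('wrist')
E
```

```text
[ 0.47358813 -0.13497757  0.07741202] [-3.14116666e+00 -5.11500675e-05  2.06772891e+00] [-0.56770147 -0.21835749 -0.05670739] 0.022504710492378944 29.401480982196517
[ 0.47361402 -0.13496124  0.07742901] [-3.14118452e+00 -2.85533143e-05  2.06776401e+00] [-0.12850791 -0.25288042 -0.55192773] 0.02189710446278169 29.401440909714438
[ 0.47360728 -0.13497198  0.0774179 ] [-3.14117022e+00 -9.46737021e-06  2.06775677e+00] [-0.9042355  -0.29212702  0.361367  ] 0.022168789878710723 29.40260438073892
[ 0.47358878 -0.13497881  0.07741378] [-3.14118591e+00 -4.96299617e-05  2.06766164e+00] [ 0.18723507 -0.46338811  0.470372  ] 0.022573018621523666 29.403511084383354
```

>>> apply_moves([
  [0,0,0,0,0,0.015,0],
  [0,0,0,0,0,0.03,0],
  [0,0,0,0,0,0.05,0],
  [0,0,0,0,0,0.07,0],
  [0,0,0,0,0,0.08,0],
])

```text
time: 6.55
tool_pos: [0.4745, -0.135, 0.1591]
ee_rot: [3.14, 0.002, 2.068]
wrist_force: [-0.1, 0.5, -1.9]
width: 0.0224
finger_force: 29.4
```

```bash
python3 - <<'E'
from h import *
import pickle
np.set_printoptions(precision=4,suppress=True)
o=get_obs();print(o['tool_pos'],o['ee_rot'],o['width'],o['finger_force'])
w=pickle.load(open('w3.pkl','rb'));print('w3 disc',onz(w,(196.8,281),0))
for n in ['wrist','top','side']:
    s=snap(n,n+'4.png')
    print(n,[(np.round(r['pixel'],1).tolist(),round(r['score'],2),onz(s,r['pixel'],0)[:2]) for r in place_of(n,'ref_disc')])
    for m in masks_of(n,'ref_disc'):
        c=np.argwhere(m['mask']).mean(0)[::-1]; print('  mask',c.round(1),np.round(m['extent']),onz(s,c,.01)[:2],s['pixels'][int(c[1]),int(c[0])])
    print([(r['pixel'],r['score']) for r in place_of(n,'plunger_tip')], 'exp tip', proj(s,o['tool_pos']-[0,0,.0684]))
E
```

```text
[ 0.4745 -0.135   0.1591] [3.1397 0.0017 2.0679] 0.02238002439676306 29.39835740136914
w3 disc [ 0.4469 -0.2947  0.    ]
wrist [([442.8, 229.3], 0.3, array([ 0.6343, -0.0986]))]
  mask [276.1 365.4] [258. 358. 299. 370.] [ 0.562  -0.3028] [241 168  50]
  mask [278.3 270.6] [254. 210. 304. 322.] [ 0.5132 -0.2079] [154 151 147]
[] exp tip [[279.4744 212.3823]]
top [([349.9, 162.4], 0.58, array([ 0.6762, -0.2659])), ([365.3, 241.4], 0.54, array([ 0.4445, -0.3041])), ([381.9, 147.4], 0.53, array([ 0.7222, -0.3611])), ([353.6, 202.1], 0.46, array([ 0.558 , -0.2737]))]
  mask [351.5 161.3] [340. 154. 361. 172.] [ 0.6768 -0.2689] [162 113  80]
  mask [380.  147.9] [374. 140. 390. 157.] [ 0.7174 -0.3531] [ 80 127 222]
  mask [361.8 240.8] [354. 232. 372. 248.] [ 0.445  -0.2922] [232 233 231]
  mask [363.8 208. ] [359. 198. 366. 216.] [ 0.539  -0.3006] [237 176  81]
[] exp tip [[308.2857 226.4201]]
side [([392.2, 356.3], 0.97, array([ 0.7181, -0.3551])), ([368.4, 317.6], 0.82, array([ 0.6908, -0.2676])), ([250.3, 332.0], 0.72, array([ 0.4467, -0.2968])), ([303.3, 326.0], 0.71, array([ 0.5538, -0.2851]))]
  mask [364.5 316.6] [351. 302. 376. 331.] [ 0.6802 -0.272 ] [168 114  74]
  mask [302.4 322.6] [289. 305. 316. 334.] [ 0.5515 -0.2838] [252 175  65]
  mask [394.2 354.3] [374. 341. 411. 369.] [ 0.7194 -0.3568] [ 75 137 231]
  mask [251.6 329. ] [239. 314. 268. 347.] [ 0.4495 -0.2967] [226 228 229]
[] exp tip [[263.9152 242.6122]]
```

>>> apply_moves([
  [0,0,0,-0.007,-0.04,0,0],
  [0,0,0,-0.014,-0.08,0,0],
  [0,0,0,-0.021,-0.12,-0.02,0],
  [0,0,0,-0.028,-0.16,-0.04,0],
  [0,0,0,-0.028,-0.16,-0.055,0],
])

```text
time: 7.65
tool_pos: [0.4442, -0.299, 0.101]
ee_rot: [-3.14, 0.001, 2.062]
wrist_force: [-0.0, -0.1, -1.8]
width: 0.0226
finger_force: 29.4
```

>>> apply_moves([
  [0,0,0,0,0,0,0],
  [0,0,0,0,0,0,0],
  [0,0,0,0,0,0,0],
  [0,0,0,0,0,0,0],
  [0,0,0,0,0,0,0],
])

```text
time: 8.15
tool_pos: [0.4465, -0.2944, 0.1036]
ee_rot: [3.141, 0.002, 2.069]
wrist_force: [-0.3, -0.1, -0.9]
width: 0.0222
finger_force: 29.4
```

```bash
python3 - <<'E'
from h import *
np.set_printoptions(precision=4,suppress=True)
o=get_obs();print(o['tool_pos'],o['ee_rot'],o['width'],o['finger_force'],o['wrist_force'])
s1=snap('wrist','w5.png');s2=snap('side','s5.png')
a=s1['pixels'][:,:,::-1];b=cv2.resize(s2['pixels'][285:360,205:305,::-1],(560,420),interpolation=cv2.INTER_CUBIC)[:,:]
cv2.imwrite('pics/c5.png',np.hstack([cv2.resize(a,(400,300)),cv2.resize(b,(400,300))]))
print(proj(s1,o['tool_pos']-[0,0,.0684]))
E
```

```text
[ 0.4465 -0.2944  0.1036] [3.1407 0.0018 2.0692] 0.022222472279076838 29.398845325922593 [-0.3248 -0.1487 -0.9451]
[[279.5415 212.3595]]
```

View pics/c5.png

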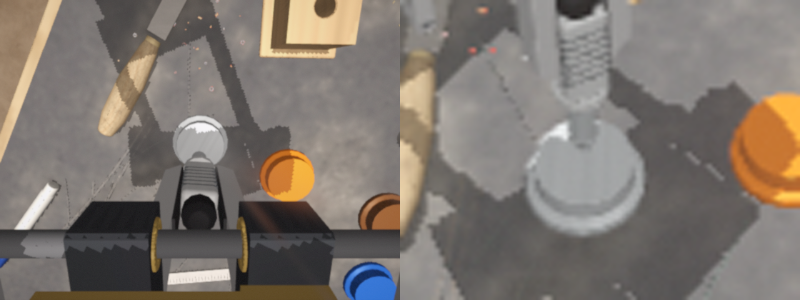

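The probe hangs over the steel disc and is centred in both views. Press down 20 mm.

>>> apply_moves([
  [0,0,0,0,0,-0.007,0],
  [0,0,0,0,0,-0.012,0],
  [0,0,0,0,0,-0.016,0],
  [0,0,0,0,0,-0.018,0],
  [0,0,0,0,0,-0.02,0],
])

```text
time: 8.75
tool_pos: [0.4457, -0.2948, 0.0827]
ee_rot: [3.142, -0.0, 2.068]
wrist_force: [-1.5, 2.1, 3.2]
width: 0.0226
finger_force: 29.4
```

>>> apply_moves([
  [0,0,0,0,0,0,0],
  [0,0,0,0,0,0,0],
  [0,0,0,0,0,0,0],
  [0,0,0,0,0,0,0],
  [0,0,0,0,0,0,0],
])

```text
time: 9.25
tool_pos: [0.4458, -0.2948, 0.0826]
ee_rot: [3.141, -0.0, 2.068]
wrist_force: [-1.8, 0.9, 1.1]
width: 0.0224
finger_force: 29.4
```

```bash
python3 - <<'E'
from h import *
np.set_printoptions(precision=4,suppress=True)
f=[]
for i in range(6):
    o=get_obs();f.append(o['wrist_force']); s=snapshot('side')
print(o['tool_pos'],np.mean(f,0),o['finger_force'])
cv2.imwrite('pics/s6.png',s['pixels'][:,:,::-1])
E
```

```text
[ 0.4458 -0.2948  0.0825] [-1.5966  1.2837  2.481 ] 29.433382409624755
```

The press measures about 3.9 N, so the plunger is about 5.5 mm in, and it has been held for about a second. Lift off, and refine the flange tilt using its rim.

>>> apply_moves([
  [0,0,0,0,0,0.01,0],
  [0,0,0,0,0,0.035,0],
  [0,0,0,0,0,0.07,0],
  [0,0,0,0,0,0.105,0],
  [0,0,0,0,0,0.14,0],
])

```text
time: 10.05
tool_pos: [0.4458, -0.295, 0.2238]
ee_rot: [3.142, 0.0, 2.068]
wrist_force: [-0.2, -0.4, -1.4]
width: 0.0228
finger_force: 29.4
```

```bash
cat >> fit.py <<'E'
print('--- with rim')
ext={'side':(260.4,159.5,302.2,187.0),'w2':(364,122.5,489,242),'w1':(228,167,343,282.5),'top':(176.7,188.2,221.3,232.4)}
A=np.linspace(0,2*np.pi,361)
def rim(p):
    x,y,yaw,tilt=p[:4];T=R.from_euler('z',yaw)*R.from_euler('y',-tilt)
    return np.array([x,y,.066])+T.apply(np.c_[.06*np.cos(A),.06*np.sin(A),0*A+.012])
def res2(p,vs=tuple(ext)):
    e=[]
    for v in vs:
        q=proj(V[v],rim(p)); e+=list(np.r_[q.min(0),q.max(0)]-ext[v])
    # per-view pixel bias for calibration error
    i=5; M=marks(p[:5])[0]; r=[]
    for k,v in enumerate(ob):
        bb=p[5+2*k:7+2*k]
        for n,q in ob[v].items(): r+=list(proj(V[v],M[n])[0]+bb-q)
        q=proj(V[v],rim(p)); d=np.r_[q.min(0)+bb,q.max(0)+bb]-ext[v]; r+=list(d)
        r+=list(bb/1.5)
    return np.array(r)
b2=least_squares(res2,np.r_[best.x,np.zeros(8)],loss='soft_l1')
print(b2.x,b2.cost,'sd',np.sqrt(np.diag(np.linalg.inv(b2.jac.T@b2.jac)))[:5])
M,n=marks(b2.x[:5]);print('ring',M['ring'],'n',n)
print('rim res');bb=b2.x[5:].reshape(4,2)
for k,v in enumerate(ob):
    q=proj(V[v],rim(b2.x));print(v,np.r_[q.min(0)+bb[k],q.max(0)+bb[k]]-ext[v])
E
python3 fit.py; python3 -c "
from h import *
o=get_obs();print(o['tool_pos'],o['ee_rot'],o['wrist_force'])"
```

```text
table [0.5229 0.1627 0.147  0.3361 2.8277] cost 15.723968754858468 sd [0.0006 0.0004 0.0086 0.0542 0.0165]
ring [0.4873 0.168  0.0667] n [-0.3263 -0.0483  0.944 ]
[[0.6, 0.5], [-0.0, -0.3], [-0.6, 1.3], [0.2, -0.4], [1.1, -2.7], [-2.9, -0.1], [-0.3, 0.3], [-0.9, -0.2], [-0.8, 0.7], [-0.7, 0.4], [1.9, -1.6], [-1.4, 0.4], [-0.5, -0.6], [-0.5, -0.3], [-0.4, -0.2], [-0.8, -0.4], [-1.4, -1.4], [-0.9, -0.9], [-0.7, -0.7], [-1.1, -0.5], [-0.6, -0.1], [-1.0, -0.4], [-1.4, -0.3], [-0.8, -0.8]]
holder [ 0.4627 -0.1175  0.4875] probe [ 0.473  -0.1369  0.131 ] [[-0.5, 0.4], [-1.1, 4.8], [-0.9, 0.2], [-1.1, -0.1], [-1.5, -0.9], [-1.2, -1.1], [0.8, -0.3]]
disc [ 0.446  -0.2934  0.0055] [array([ 0.443 , -0.2975]), array([ 0.4493, -0.2877]), array([ 0.4466, -0.2955])]
--- with rim
[ 0.5228  0.1627  0.1495  0.3136  2.8281  0.0559 -0.0687  0.3327 -0.2013
  0.82    0.5059  0.8951  0.493 ] 12.2276559494656 sd [0.0012 0.0011 0.0076 0.0357 0.0154]
ring [0.4871 0.168  0.0674] n [-0.305  -0.0459  0.9512]
rim res
w1 [ 0.1703  0.3622 -0.563   0.1464]
w2 [ 0.9431  0.7135 -0.1025 -0.4218]
top [-0.3425  0.416  -0.3183  0.1254]
side [ 0.2472 -0.2467 -0.5334 -0.1334]
[ 0.4481253  -0.29689494  0.2290424 ] [3.13696122 0.01172544 2.06771064] [ 0.71448262  0.12318386 -1.73680988]
```

>>> apply_moves([
  [0,0,0,0.001,0.045,0,0],
  [0,0,0,0.002,0.09,0,0],
  [0,0,0,0.003,0.135,0,0],
  [0,0,0,0.004,0.18,0,0],
  [0,0,0,0.005,0.225,0,0],
])

```text
time: 10.65
tool_pos: [0.4501, -0.0682, 0.2207]
ee_rot: [-3.14, -0.001, 2.067]
wrist_force: [0.5, 1.0, -1.7]
width: 0.0222
finger_force: 29.4
```

>>> apply_moves([
  [0,0,0,0,0.05,0,0],
  [0.01,-0.08,0,0,0.1,0,0],
  [0.02,-0.16,0,0,0.15,0,0],
  [0.035,-0.24,0,0,0.195,-0.01,0],
  [0.049,-0.321,0,0.001,0.233,-0.02,0],
])

```text
time: 11.15
tool_pos: [0.4512, 0.1653, 0.2013]
ee_rot: [2.832, 0.108, 2.052]
wrist_force: [0.7, -0.7, -0.9]
width: 0.0222
finger_force: 29.4
```

>>> apply_moves([
  [0,0,0,0,0,-0.007,0],
  [0,0,0,0,0,-0.014,0],
  [0,0,0,0,0,-0.02,0],
  [0,0,0,0,0,-0.02,0],
  [0,0,0,0,0,-0.02,0],
])

```text
time: 11.65
tool_pos: [0.4525, 0.1619, 0.1824]
ee_rot: [2.835, 0.108, 2.049]
wrist_force: [-0.1, -0.5, -1.6]
width: 0.0223
finger_force: 29.4
```

```bash
python3 - <<'E'
from h import *
import pickle
np.set_printoptions(precision=4,suppress=True)
s1=snap('wrist','w7.png');s2=snap('side','s7.png');s3=snap('top','t7.png')
o=get_obs();print(o['tool_pos'],o['ee_rot'],o['width'],o['finger_force'],o['wrist_force'])
Rt=R.from_euler('xyz',o['ee_rot']).as_matrix();print('-toolz',-Rt[:,2])
pickle.dump(s1,open('w7.pkl','wb'))
tip=o['tool_pos']+.0684*Rt[:,2];print('tip',tip)
for n,s in(('wrist',s1),('side',s2),('top',s3)):
  print(n,'exp tip',proj(s,tip),'exp ring',proj(s,[.4872,.168,.067]),[(r['pixel'],r['score']) for r in place_of(n,'ring_mark')],[(r['pixel'],r['score']) for r in place_of(n,'plunger_tip')])
z=lambda i,x,y,w,h:cv2.resize(i[y:y+h,x:x+w,::-1],(400,300),interpolation=cv2.INTER_CUBIC)
cv2.imwrite('pics/c7.png',np.vstack([np.hstack([cv2.resize(s1['pixels'][:,:,::-1],(400,300)),z(s1['pixels'],160,60,240,180)]),np.hstack([z(s2['pixels'],230,130,100,75),z(s3['pixels'],150,170,100,75)])]))
E
```

```text
[0.4525 0.1625 0.1831] [2.834  0.1085 2.0493] 0.022416946219282835 29.402455537347123 [ 0.3375  0.4058 -0.5392]
-toolz [-0.3163 -0.0478  0.9474]
tip [0.4742 0.1657 0.1183]
wrist exp tip [[280.0497 211.8268]] exp ring [[275.6199 192.0679]] [([277.3, 193.5], 0.7), ([258.0, 400.7], 0.51), ([278.8, 221.2], 0.24)] []
side exp tip [[263.8651 158.9224]] exp ring [[268.6527 174.0692]] [([266.7, 175.1], 0.64), ([329.2, 257.3], 0.45), ([338.5, 281.7], 0.19)] []
top exp tip [[193.5253 224.6069]] exp ring [[195.9958 222.4276]] [([195.3, 221.1], 0.94), ([300.6, 232.5], 0.16)] []
```

View pics/c7.png

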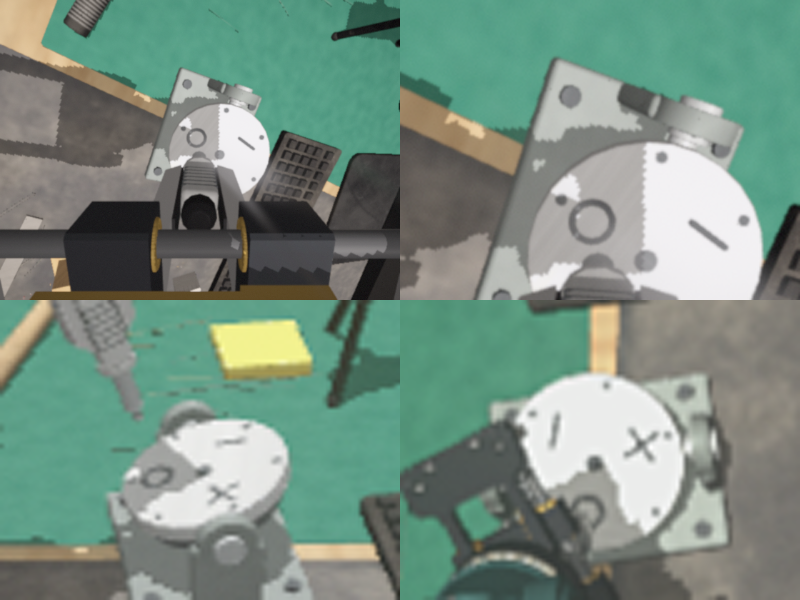

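The crops show the ring at wrist (275,193), where predicted, and the tip at side (264,159), also as predicted. I'll add this view to the fit.

```bash
sed -i "s/^V={/V={'w7':pickle.load(open('w7.pkl','rb')),/; s/^ob={/ob={'w7':{'ring':(275.2,192.6),'c':(307.6,216.6),'bar':(344.8,201),'mm':(0,0)},\n/; s/^ext={/ext={'w7':(236.8,144.6,377.2,np.nan),/; s/np.zeros(8)/np.zeros(10)/; s/reshape(4,2)/reshape(5,2)/; s/r+=list(d)/r+=list(np.nan_to_num(d))/; s/,'mm':(0,0)//" fit.py; python3 fit.py | grep -v -e holder -e disc; python3 -c "
from h import *
o=get_obs();print(o['tool_pos'])"
```

```text
table [0.5227 0.1626 0.1475 0.3173 2.8332] cost 16.11522738003522 sd [0.0006 0.0003 0.0082 0.0435 0.0144]
ring [0.4871 0.1677 0.0673] n [-0.3086 -0.0459  0.9501]
[[0.3, -0.2], [-0.2, -0.5], [0.3, 0.2], [0.3, 0.6], [-0.1, -0.2], [-0.5, 1.5], [0.2, -0.5], [0.9, -2.8], [-3.1, -0.1], [-0.4, 0.3], [-0.9, -0.2], [-0.7, 1.0], [-0.9, 0.3], [1.7, -1.8], [-1.5, 0.3], [-0.4, -0.5], [-0.4, -0.4], [-0.4, -0.3], [-0.8, -0.4], [-1.4, -1.3], [-0.8, -0.8], [-0.6, -0.7], [-1.0, -0.4], [-0.7, -0.3], [-1.0, -0.4], [-1.3, -0.3], [-0.8, -0.7]]
--- with rim
[ 0.5226  0.1626  0.1497  0.3034  2.8309 -0.2085  0.0119  0.1459 -0.0494
  0.4229 -0.188   0.7882  0.4896  0.9009  0.4864] 12.966580720118834 sd [0.0009 0.0009 0.0075 0.03   0.0133]
ring [0.487  0.1678 0.0678] n [-0.2954 -0.0446  0.9543]
rim res
w7 [-0.5869  0.373   0.7534     nan]
w1 [ 0.1133  0.3539 -0.5591  0.0976]
w2 [ 0.9823  0.6325 -0.1929 -0.4208]
top [-0.3386  0.3774 -0.3214  0.1491]
side [ 0.1839 -0.1582 -0.4717 -0.2158]
[0.45176971 0.16317425 0.18257932]
```

>>> apply_moves([
  [0,0,0,0.001,0.001,-0.012,0],
  [0,0,0,0.004,0.001,-0.022,0],
  [0,0,0,0.007,0.0015,-0.032,0],
  [0,0,0,0.0105,0.0015,-0.042,0],
  [0,0,0,0.0105,0.0015,-0.042,0],
])

```text
time: 12.7
tool_pos: [0.4612, 0.1643, 0.1375]
ee_rot: [2.84, 0.107, 2.051]
wrist_force: [0.6, -0.0, -2.3]
width: 0.0224
finger_force: 29.4
```

>>> apply_moves([
  [0,0,0,0,0,0,0],
  [0,0,0,0,0,0,0],
  [0,0,0,0,0,0,0],
  [0,0,0,0,0,0,0],
  [0,0,0,0,0,0,0],
])

```text
time: 13.2
tool_pos: [0.4624, 0.1647, 0.1409]
ee_rot: [2.834, 0.108, 2.051]
wrist_force: [0.2, 0.2, -1.8]
width: 0.0224
finger_force: 29.4
```

```bash
python3 - <<'E'
from h import *
np.set_printoptions(precision=4,suppress=True)
f=[]
for i in range(3):
    o=get_obs();f.append(o['wrist_force']); s1=snap('wrist','w8.png')
s2=snap('side','s8.png')
Rt=R.from_euler('xyz',o['ee_rot']).as_matrix();n=-Rt[:,2]
tip=o['tool_pos']-.0684*n;d=np.array([.487,.168,.0676])-tip
print(o['tool_pos'],'n',n,'tip',tip,'gap',-d@n,'lat',d-(d@n)*n,np.mean(f,0))
z=lambda i,x,y,w,h:cv2.resize(i[y:y+h,x:x+w,::-1],(400,400),interpolation=cv2.INTER_CUBIC)
cv2.imwrite('pics/c8.png',np.hstack([z(s1['pixels'],220,150,120,120),z(s2['pixels'],240,140,60,60)]))
E
```

```text
[0.4623 0.1647 0.1407] n [-0.3159 -0.0483  0.9476] tip [0.4839 0.168  0.0759] gap 0.008851254089390416 lat [ 0.0003 -0.0004  0.0001] [-0.2224  0.0455 -1.1495]
```

View pics/c8.png

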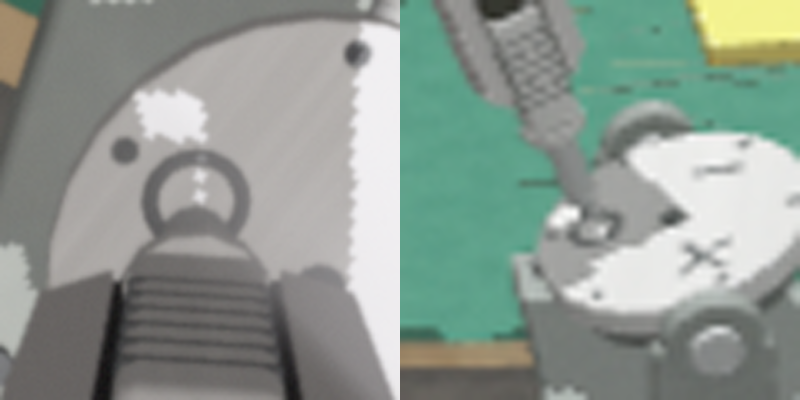

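>>> apply_moves([
  [0,0,0,0.002,0.0003,-0.004,0],
  [0,0,0,0.0034,0.0004,-0.0075,0],
  [0,0,0,0.0042,0.0005,-0.01,0],
  [0,0,0,0.0048,0.0006,-0.0115,0],
  [0,0,0,0.0053,0.0007,-0.013,0],
])

```text
time: 13.9
tool_pos: [0.4677, 0.1654, 0.1278]
ee_rot: [2.835, 0.108, 2.051]
wrist_force: [-1.8, -1.0, 2.3]
width: 0.0224
finger_force: 29.4
```

>>> apply_moves([
  [0,0,0,0,0,0,0],
  [0,0,0,0,0,0,0],
  [0,0,0,0,0,0,0],
  [0,0,0,0,0,0,0],
  [0,0,0,0,0,0,0],
])

```text
time: 14.4
tool_pos: [0.4677, 0.1654, 0.1277]
ee_rot: [2.834, 0.108, 2.051]
wrist_force: [-1.5, -0.5, 2.8]
width: 0.0227
finger_force: 29.4
```

```bash
python3 - <<'E'
from h import *
np.set_printoptions(precision=4,suppress=True)
f=[]
for i in range(10):
    o=get_obs();f.append(o['wrist_force']); s2=snap('side','s9.png')
Rt=R.from_euler('xyz',o['ee_rot']).as_matrix();n=-Rt[:,2]
tip=o['tool_pos']-.0684*n;d=np.array([.487,.168,.0676])-tip
F=np.mean(f,0);print(o['tool_pos'],'n',n,'tip(free)',tip,'in',d@n,'lat',d-(d@n)*n,F,'axial incl weight',F@n+1.3*n[2],o['finger_force'],o['qvel'])
s1=snap('wrist','w9.png')
z=lambda i,x,y,w,h:cv2.resize(i[y:y+h,x:x+w,::-1],(400,400),interpolation=cv2.INTER_CUBIC)
cv2.imwrite('pics/c9.png',np.hstack([z(s1['pixels'],220,150,120,120),z(s2['pixels'],250,155,45,45)]))
E
```

```text
[0.4676 0.1654 0.1276] n [-0.3156 -0.0482  0.9477] tip(free) [0.4892 0.1687 0.0627] in 0.00534612412987652 lat [-0.0005 -0.0004 -0.0002] [-1.7418  0.0631  1.8618] axial incl weight 3.5429794006056543 29.409677863586694 [ 0.0008 -0.0014 -0.0009  0.0017  0.0003 -0.0005]
```

View pics/c9.png

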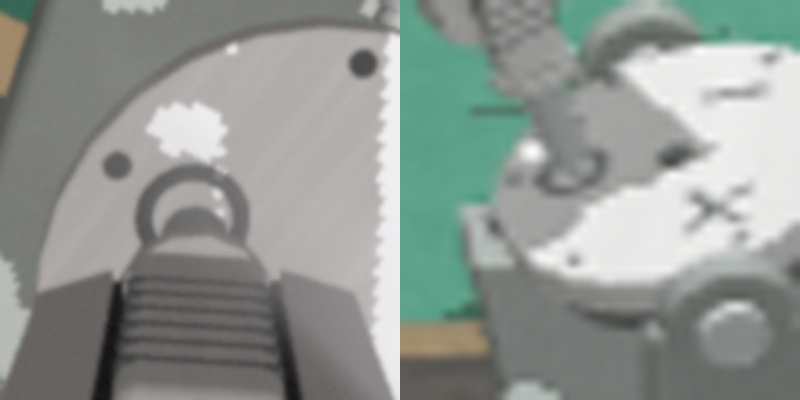

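Pressed with about 3.5 N, so the plunger is about 5 mm in. The side crop shows the tip at (572,168), in the middle of the ring. Handing in.

```bash
python3 -c "
from bench import *
print(close_job())"
```

```text
the job is handed in; nothing more can be done
None
```

I zeroed the probe on the steel disc, then pressed it on the ring mark (tip centred, about 3.5 N, plunger about half in) and handed the job in still holding it there; no verdict came back.

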